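Find which way the blade-wash jar opens and hold its cap off

ROBOT

A 6-joint arm with a two-finger parallel gripper is mounted at the origin on the work surface. World frame = base frame: x ahead of the robot, y to its left, z up, the work surface at z = 0. Lengths are in m, angles in rad, forces in N, time in s.
With the tool pointing down it reaches from about 0.4 to 0.925 m from the base axis. Payload 3.4 kg.
Tool frame: the origin (TCP) lies between the finger pads; the fingertips stand 19 mm ahead of it and the grasp point (between the pads) is the TCP; z points along the fingers, y is the direction in which the jaws open and shut (so a half turn about z gives the same grasp; the last joint's range is limited). The gripper opens to 85 mm and grips with 20 to 120 N. Pads are 22 mm wide; open, the fingers measure 114 mm over their backs; the gripper's body (76 mm by 85 mm) begins 54 mm behind the grasp point. The pads swing forward as they close: fully open they stand 13 mm farther back than shut.
Start: joints at [1.171, 0.307, 1.506, -0, 1.328, -0.073], TCP at [0.185, 0.545, 0.25] pointing down, gripper open.
Joint ranges: [-3.12, 3.12], [-1.05, 2.28], [0.14, 2.33], [-1.42, 4.57], [0.1, 2.73], [-2.68, 2.68]. Speed limits (rad/s): [2.57, 2.57, 3.14, 3.14, 3.14, 3.14].

INTERFACE

Orientations are given as a unit quaternion [x, y, z, w].
In Python, from station import env gives the robot as it stands.
- The arm moves only by the shell command python3 -m jog 'ROWS' [FORCE]. ROWS is JSON, a list of rows, each a list of 5 numbers: the shift along the tool's x, y, z in units of 40 mm (1.0 is 40 mm), then the turn about the tool's z in units of 5 degrees (1.0 is 5 degrees), then the finger opening in mm, from 0 to 85.4. In form: [[tx, ty, tz, roll, jaw], ...]. A call has 1 to 5 rows; each row is the pose to reach, as a shift and turn from the pose commanded when the call began, along the tool's axes at that moment; what a row does not reach only later rows make up. A row lasts 1/12 s, in which the tool goes at most 41.7 mm and 7.16 degrees, less where a joint would pass 70% of its speed; a pose out of reach is approached as far as the arm can. A call with a gripper value outside its range is refused whole. The fingers move at their own pace and stop on an object; FORCE is the grip in N (left out, the last holds). Time passes only in rows, so rows that repeat a pose let the fingers close. It gives the time, the measured TCP pose, the force and the opening at its end, in the units of the state.
- env.read_state(): the state, without advancing time (a new reading comes with each control period).
- env.snapshot(name): name is "side" or "top"; returns a dict with "pixels" (400x640x3 uint8, red, green, blue), "K" (3x3 intrinsics, pixels), "position" and "rotation" of the camera in the world. Camera axes: x right, y up, looking along -z (the intrinsics and any distortion apply to the point x, -y, -z); pixel columns grow to the right and rows downward; lengths in m; the calibration is good to about 2 mm. A picture is of the moment at which its call begins. There is no depth.
- env.sign_off(): hands the job in, once; it reports no verdict.
Trained networks look in a picture, given as the dict that the camera call returned (one of the last four; its "shot" number tells which), for a name from the list of things; names that differ only in an ending like _2 or _b are one class to them, and where a whole thing is asked for, a point or a joint stands for the part that bears it (a point fixed in the world has none). Each returns a list of dicts, best first, with "conf" (0 to 1); they miss things now and then, are a little off and sometimes report something else, mostly with a low value. They report only what shows in the picture. A call takes as long as a camera call. They do not tell look-alikes from the thing itself.
- env.search_frame(picture, query): "extent" ([left, top, width, height] in pixels, round what is visible of it).
- env.trace(picture, query): "pixels" (400x640 bool, what is visible of it) and "extent" ([left, top, width, height] in pixels, round what is visible of it).
- env.pinpoint(picture, query): "xy" ([column, row] in pixels: a listed point, or the origin of a listed thing).
The state is a dict: "time_s": time; "q": joint angles; "joint_vel": joint speeds; "joint_efforts": joint torques, N m; "position": TCP position; "ee_rot": TCP orientation; "force": force on the tool from outside, world axes, zero at the start; "ft_torque": the same for the moment, N m; "width": finger opening in m.
Only numpy, scipy, OpenCV 4.12 (cv2) and the standard library are available. Lean on these libraries where they do the work, as an engineer would, in place of code of your own. Each camera call takes 0.05 s, during which the arm holds its last target. There are 200 camera calls.

TASK

Take the blue cap off the green blade-wash jar in the wooden caddy: nobody remembers whether it loosens clockwise or counter-clockwise, so take it by its white grip knob, try one way and, if it comes up against a stop, the other, until it has turned free by about a sixth of a turn. Then lift it straight up about 10 cm above the jar and finish still holding it there, level and still in the gripper. Leave the clipper, trimmer, comb and clear case where they lie.

Things in the scene. Friction and masses are not known exactly. Their poses are not given: they have to be found in the camera images.
- jar: Wooden caddy fixed to the table, 100 x 235 x 24 mm (side rails to 42 mm), carrying a green glass jar (68 mm wide, neck top 112 mm above the table) and a closed white tin (64 mm wide, 114 mm tall, not to be opened). None of it moves. Origin on the table under the jar's axis; z up; the tin stands 118 mm from the jar towards -y of this frame.
- jar_mouth (a point): Centre of the jar neck's top, 112 mm above the table; axes as jar. Two-lug thread of hidden hand that changes from start to start: the wrong way, the cap meets a rigid stop within 12 degrees; the right way it turns freely (no spring, little friction), and from 40 to 100 degrees of turn it lifts straight off; 60 is best. Before that it cannot be pulled off.
- cap: Blue round ribbed cap, 55 mm across, 21 mm tall, about 90 g, with a round white grip knob on top. Origin: centre of its lower rim, on its axis, 96 mm above the table while seated (its disc then rests on the neck, the rim 16 mm below the neck's top); z up. At the start its x axis is within 5 degrees of the jar's x axis.
- cap_grip (a point): Middle of the round white knob on top of the cap, on its axis, 34 mm above the cap's origin. The knob is 26 mm across and 26 mm tall, with a thin blue line on its top along the cap's x; axes as cap. Against the stop the moment rises (over 0.25 N m) and the fingers may slip round the knob; the right way takes under 0.15. A light tug (15 N) tells if it is free.
- clipper: White hair clipper lying on the table, 175 x 46 x 38 mm, origin under it, 15 mm behind its middle, blade to its +x. Leave alone.
- trimmer: Black trimmer lying on the table, 133 x 34 x 31 mm, origin under its middle. Leave alone.
- comb: Red flat comb, 170 x 30 x 6 mm, long along its x, origin under its middle. Leave alone.
- case: Clear plastic open case, 200 x 120 x 55 mm, origin under its middle. Leave alone.
Things that resemble listed ones, but are neither listed nor needed, are in the scene too. Of the things that look like the cap, the smallest one is meant.

How it is judged:
On the way:
1. the cap is turned free (over 32 degrees) while still sitting on the neck (angle between the x axis of cap and the x axis of jar, either way round above 0.56 rad and z of cap in the frame of jar below 0.11 m).
At the end, for the whole second after the job is handed in: The cap is held by the fingers (over 2 N), its rim 50 to 180 mm above the neck's top, within 50 mm sideways of the jar's axis, tilted less than 0.3 rad, slower than 30 mm/s, not touching the jar (z of cap in the frame of jar_mouth between 0.05 and 0.18 m and horizontal distance between cap and jar_mouth below 0.05 m and angle between cap's own z axis and vertical below 0.3 rad and contact force between the fingers and cap above 2 N and contact force between cap and jar below 0.1 N and linear speed of cap below 0.03 m/s); the arm keeps its last pose, push and grip.
It fails at once if the clipper is moved more than 20 mm (distance of clipper from where it was at the start of the episode above 0.02 m).
It fails at once if the trimmer is moved more than 20 mm (distance of trimmer from where it was at the start of the episode above 0.02 m).
It fails at once if the comb is moved more than 20 mm (distance of comb from where it was at the start of the episode above 0.02 m).
It fails at once if the case is moved more than 20 mm (distance of case from where it was at the start of the episode above 0.02 m).
It also fails if it takes over 40 s, if anything falls off the work surface, if the arm or the gripper's body presses on something with over 40 N, if the wrist force passes 120 N, or if a joint passes its speed limit or range.

## Working session

There is one attempt and no reset: what is moved stays moved. The work goes in short steps, Python scripts to look and compute and a shell command to move; the robot and the scene stay as the last step left them, time stands still between calls to the robot, and variables do not carry over. Pictures are saved under pics/ and viewed, about 8 in all and at most 12, crops included, and the job is handed in when it is done.

```bash
mkdir -p pics
cat > h.py <<'E'
import numpy as np, cv2
from station import env
def ray(s,xy):
    K=s["K"]; x=(xy[0]-K[0][2])/K[0][0]; y=(xy[1]-K[1][2])/K[1][1]
    d=np.array(s["rotation"])@np.array([x,-y,-1.0]); return np.array(s["position"]),d/np.linalg.norm(d)
def atz(s,xy,z):
    p,d=ray(s,xy); return p+d*(z-p[2])/d[2]
def proj(s,P):
    c=np.array(s["rotation"]).T@(np.array(P)-s["position"]); K=np.array(s["K"])
    return K[0,0]*c[0]/-c[2]+K[0,2], K[1,1]*-c[1]/-c[2]+K[1,2]
def save(s,n,crop=None,k=1):
    im=s["pixels"][:,:,::-1]
    if crop: a,b,c,d=crop; im=im[b:d,a:c]
    cv2.imwrite("pics/"+n,cv2.resize(im,None,fx=k,fy=k,interpolation=cv2.INTER_CUBIC))
E
python3 - <<'E'
from h import *
np.set_printoptions(precision=3,suppress=True)
for c in("top","side"):
    s=env.snapshot(c); save(s,c+"0.png"); print(c,{k:v for k,v in s.items() if k!="pixels"})
    for q,z in(("cap",.096),("cap_grip",.13),("jar",0),("jar_mouth",.112)):
        for r in env.pinpoint(s,q): print(q,np.round(r["xy"],1),round(r["conf"],2),atz(s,r["xy"],z))
    for q in("cap",): 
        for r in env.search_frame(s,q): print("ext",q,r)
print(env.read_state())
E
```

```text
top {'K': array([[492.131,   0.   , 314.522],
       [  0.   , 492.131, 206.425],
       [  0.   ,   0.   ,   1.   ]]), 'position': array([0.357, 0.041, 1.512]), 'rotation': array([ 0.046, -0.045, -0.702,  0.709]), 'shot': 1}Traceback (most recent call last):
  File "<stdin>", line 6, in <module>
  File "h.py", line 7, in atz
    p,d=ray(s,xy); return p+d*(z-p[2])/d[2]
        ~~~^^^^^^
  File "h.py", line 5, in ray
    d=np.array(s["rotation"])@np.array([x,-y,-1.0]); return np.array(s["position"]),d/np.linalg.norm(d)
      ~~~~~~~~~~~~~~~~~~~~~~~^~~~~~~~~~~~~~~~~~~~~~
ValueError: matmul: Input operand 1 has a mismatch in its core dimension 0, with gufunc signature (n?,k),(k,m?)->(n?,m?) (size 3 is different from 4)
```

Rotation is a quaternion.

```bash
sed -i 's/np.array(s\["rotation"\])/R.from_quat(s["rotation"]).as_matrix()/; 1a from scipy.spatial.transform import Rotation as R' h.py
python3 - <<'E'
from h import *
np.set_printoptions(precision=3,suppress=True)
for c in("top","side"):
    s=env.snapshot(c); save(s,c+"0.png"); print(c,{k:v for k,v in s.items() if k!="pixels"})
    for q,z in(("cap",.096),("cap_grip",.13),("jar",0),("jar_mouth",.112)):
        for r in env.pinpoint(s,q): print(q,np.round(r["xy"],1),round(r["conf"],2),atz(s,r["xy"],z))
    for q in("cap",): 
        for r in env.search_frame(s,q): print("ext",q,r)
print(env.read_state())
E
```

```text
top {'K': array([[492.131,   0.   , 314.522],
       [  0.   , 492.131, 206.425],
       [  0.   ,   0.   ,   1.   ]]), 'position': array([0.357, 0.041, 1.512]), 'rotation': array([ 0.046, -0.045, -0.702,  0.709]), 'shot': 2}
cap [325.7 226.6] 0.82 [0.481 0.011 0.096]
cap [279.  235.2] 0.68 [0.455 0.146 0.096]
cap [318.6 272.5] 0.62 [0.349 0.031 0.096]
cap_grip [315.4 272.2] 0.92 [0.35 0.04 0.13]
cap_grip [278.8 231.2] 0.88 [0.464 0.144 0.13 ]
cap_grip [325.6 233.5] 0.24 [0.458 0.012 0.13 ]
jar [324.3 231.4] 0.91 [0.474 0.013 0.   ]
jar [230.1 257.7] 0.41 [0.391 0.301 0.   ]
jar_mouth [321.8 230.9] 0.9 [0.467 0.023 0.112]
ext cap {'extent': [317.1, 216.7, 16.0, 23.6], 'conf': 0.86}
ext cap {'extent': [307.1, 262.2, 24.1, 23.1], 'conf': 0.64}
side {'K': array([[453.119,   0.   , 308.255],
       [  0.   , 453.119, 202.972],
       [  0.   ,   0.   ,   1.   ]]), 'position': array([-0.038, -0.85 ,  0.827]), 'rotation': array([ 0.452, -0.132, -0.266,  0.841]), 'shot': 3}
cap [247.4 261.8] 0.89 [ 0.303 -0.07   0.096]
cap [288.8 244.7] 0.74 [ 0.421 -0.074  0.096]
cap [290.4 222.5] 0.65 [0.
[... 301 characters left out ...]
6 208.4] 0.23 [0.407 0.31  0.   ]
jar_mouth [288.6 216.2] 0.71 [0.476 0.013 0.112]
ext cap {'extent': [251.0, 207.0, 26.3, 27.4], 'conf': 0.84}
ext cap {'extent': [281.1, 207.4, 18.9, 17.2], 'conf': 0.83}
ext cap {'extent': [233.1, 242.0, 26.6, 30.1], 'conf': 0.78}
{'time_s': 0.7, 'q': array([ 1.17 ,  0.307,  1.506, -0.   ,  1.328, -0.073]), 'joint_vel': array([ 0.   , -0.   ,  0.001, -0.   , -0.   , -0.001]), 'joint_efforts': array([  0.001, -45.731, -25.228,  -0.   ,   0.001,   0.   ]), 'position': array([0.185, 0.545, 0.25 ]), 'ee_rot': array([0.163, 0.987, 0.   , 0.   ]), 'force': array([ 0.294, -1.459,  0.36 ]), 'ft_torque': array([-0.019,  0.037, -0.064]), 'width': 0.08526814410908808}
```

View pics/top0.png

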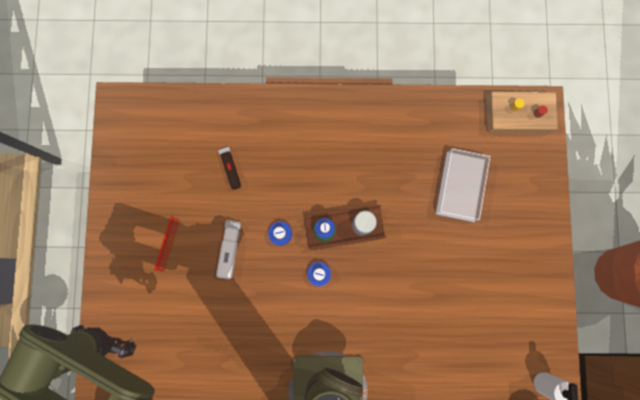

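View pics/side0.png

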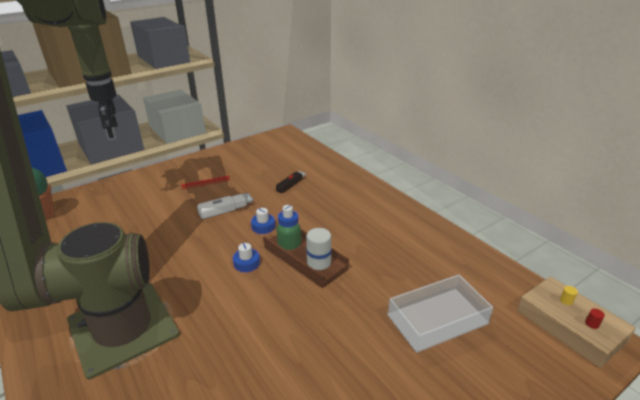

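Three blue-and-white caps show in the top view: (325,228) on the green jar in the caddy, and (280,233) and (319,273) standing on the table. The one on the jar fits, since its disc is visibly the smallest and it sits on the jar. I'll confirm that in a crop and triangulate.

Run:
```python
from h import *
np.set_printoptions(precision=4,suppress=True)
t=env.snapshot("top"); s=env.snapshot("side")
a=cv2.resize(t["pixels"][195:295,255:395,::-1],None,fx=5,fy=5,interpolation=cv2.INTER_CUBIC); cv2.imwrite("pics/crop.png",a)
def tri(*rs):
    A=np.zeros((3,3));b=np.zeros(3)
    for p,d in rs: M=np.eye(3)-np.outer(d,d);A+=M;b+=M@p
    return np.linalg.solve(A,b)
for im in(t,s):
  for q in("cap_grip","cap","jar","jar_mouth"):
    print(q,[(np.round(r["xy"],1),round(r["conf"],2)) for r in env.pinpoint(im,q)])
  # white knob blob near cap
  hsv=cv2.cvtColor(im["pixels"],cv2.COLOR_RGB2HSV)
  blue=((hsv[...,0]>100)&(hsv[...,0]<130)&(hsv[...,1]>120)).astype(np.uint8)
  n,l,st,c=cv2.connectedComponentsWithStats(blue); print("blue",[ (st[i].tolist(),c[i].round(1)) for i in range(1,n) if st[i][4]>30])
  w=((hsv[...,1]<60)&(hsv[...,2]>150)).astype(np.uint8)
  n,l,st,c=cv2.connectedComponentsWithStats(w); print("white",[ (st[i].tolist(),c[i].round(1)) for i in range(1,n) if 20<st[i][4]<900 and 240<c[i][0]<400 and 190<c[i][1]<300])
  for P in([.474,.013,.143],[.474,.013,.117]): print(proj(im,P))
r=R.from_quat(env.read_state()["ee_rot"]).as_matrix(); print(r)
```

```text
cap_grip [(array([277.4, 232.8]), 0.96), (array([318.1, 273.8]), 0.57), (array([325. , 229.9]), 0.5)]
cap [(array([281. , 234.6]), 0.9), (array([325.7, 226.7]), 0.69), (array([318.5, 274.2]), 0.64)]
jar [(array([323.5, 230.7]), 0.67)]
jar_mouth [(array([323.8, 228.9]), 0.77)]
blue [([315, 219, 20, 19, 203], array([324.3, 228.5])), ([269, 222, 23, 23, 254], array([280.1, 233.6])), ([308, 263, 22, 23, 254], array([318.5, 273.5]))]
white [([355, 211, 22, 22, 378], array([365.2, 221.5])), ([320, 222, 10, 11, 83], array([324.5, 227.2])), ([273, 226, 13, 13, 112], array([279.1, 232.4])), ([313, 268, 12, 12, 109], array([318.7, 273.6]))]
(np.float64(325.4375259601025), np.float64(227.54048490185912))
(np.float64(325.244691821363), np.float64(228.31945024170366))
cap_grip [(array([286.1, 210.7]), 0.72), (array([246.1, 255.3]), 0.64), (array([263.8, 215.7]), 0.61)]
cap [(array([290.9, 219.6]), 0.84), (array([264.4, 229. ]), 0.78), (array([246.2, 261.5]), 0.73)]
jar [(array([288.6, 247.3]), 0.81)]
jar_mouth [(array([287.3, 213.5]), 0.69)]
blue [([18, 111, 48, 65, 1794], array([ 40.7, 143.7])), ([279, 212, 18, 15, 176], array([287.6, 220.3])), ([252, 216, 22, 17, 243], array([262.8, 225.2])), ([233, 250, 26, 21, 319], array([246.1, 262. ]))]
white [([282, 205, 11, 13, 88], array([286.8, 209.9])), ([256, 207, 12, 16, 123], array([261.3, 213.7])), ([307, 228, 24, 16, 303], array([318.4, 235.2])), ([238, 243, 13, 16, 146], array([243.9, 249.8]))]
(np.float64(287.4098243443674), np.float64(206.93865923154806))
(np.float64(287.82915389451585), np.float64(214.85702607696916))
[[-0.9471  0.321  -0.    ]
 [ 0.321   0.9471 -0.    ]
 [-0.     -0.     -1.    ]]
```

View pics/crop.png

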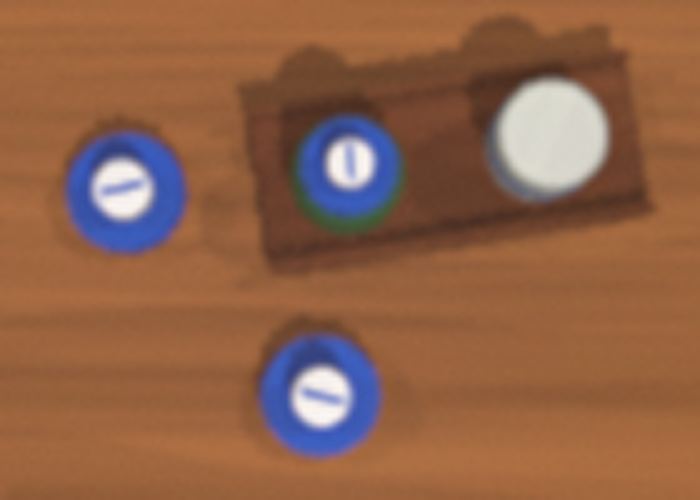

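The crop shows the jar's cap at crop (349,165), disc about 105 px wide. The two on the table are about 120 px wide, so the jar's cap is the smallest and is the one to take. Its line runs nearly vertical in the image, along world x. Setting out at height 0.25.

```bash
python3 -m jog '[[-0.7,-0.65,0,0,60],[-1.4,-1.3,0,0,60],[-2.1,-1.95,0,0,60],[-2.8,-2.6,0,0,60],[-3.5,-3.2,0,0,60]]' 30
python3 -m jog '[[-0.7,-0.65,0,0,60],[-1.4,-1.3,0,0,60],[-2.1,-1.95,0,0,60],[-2.8,-2.6,0,0,60],[-3.5,-3.2,0,0,60]]'
python3 -m jog '[[-0.7,-0.65,0,0,60],[-1.4,-1.3,0,0,60],[-2.1,-1.95,0,0,60],[-2.8,-2.6,0,0,60],[-3.5,-3.2,0,0,60]]'
python3 -m jog '[[0,0,0,1.4,60],[0,0,0,2.8,60],[0,0,0,4.2,60],[0,0,0,5.6,60],[0,0,0,7,60]]'
python3 -m jog '[[0,0,0,1.4,60],[0,0,0,2.8,60],[0,0,0,4.2,60],[0,0,0,5.6,60],[0,0,0,7,60]]'
python3 - <<'E'
from h import *
np.set_printoptions(precision=4,suppress=True)
s=env.read_state(); r=R.from_quat(s["ee_rot"]).as_matrix(); print(s["time_s"],s["q"],s["position"],s["width"],s["force"]);print(r)
print((r.T@(np.array([.476,.015,.25])-s["position"]))/.04)
t=env.snapshot("top")
for z,p in((.143,(324.5,227.2)),(.11,(324.3,228.5))): print(atz(t,p,z))
a=atz(t,(255+348/5,195+147/5),.143);b=atz(t,(255+352/5,195+180/5),.143);print("line dir deg",np.degrees(np.arctan2(*(a-b)[[1,0]])))
a=atz(t,(365.2,221.5),.114);print("tin",a)
E
```

```text
time_s: 1.62
position: [0.2763, 0.3767, 0.2503]
ee_rot: [0.162, 0.987, -0.0, 0.0]
force: [0.5, 0.1, -0.4]
width: 0.0601
time_s: 2.03
position: [0.3679, 0.2104, 0.2506]
ee_rot: [0.163, 0.987, 0.0, 0.0]
force: [2.4, 0.0, 0.6]
width: 0.0601
time_s: 2.45
position: [0.4596, 0.044, 0.2506]
ee_rot: [0.163, 0.987, 0.0, 0.0]
force: [0.1, 2.3, 0.1]
width: 0.0601
time_s: 2.87
position: [0.4592, 0.0458, 0.2503]
ee_rot: [0.455, 0.891, 0.0, 0.0]
force: [0.4, -0.2, -0.3]
width: 0.0601
time_s: 3.28
position: [0.4591, 0.0461, 0.2504]
ee_rot: [0.701, 0.713, 0.0, 0.0]
force: [-0.2, 0.6, -0.1]
width: 0.0599
3.2833 [ 0.0084  0.1471  1.7283  0.      1.266  -0.0078] [0.4591 0.0461 0.2504] 0.05985032545644741 [-0.1986  0.5567 -0.0924]
[[-0.0162  0.9999  0.0002]
 [ 0.9999  0.0162  0.    ]
 [ 0.      0.0002 -1.    ]]
[-0.783   0.4089  0.0102]
[0.4749 0.0156 0.143 ]
[0.474  0.0156 0.11  ]
line dir deg 7.2851543013665765
tin [ 0.4948 -0.1009  0.114 ]
```

```bash
python3 -m jog '[[-0.4,0.2,0,0,60],[-0.77,0.39,0,0,60],[-0.77,0.39,0.7,0,60],[-0.77,0.39,1.4,0,60],[-0.77,0.39,1.4,0,60]]'
python3 - <<'E'
from h import *
np.set_printoptions(precision=4,suppress=True)
s=env.read_state(); print(s["position"],s["ft_torque"],s["force"])
t=env.snapshot("top");d=env.snapshot("side")
a=cv2.resize(t["pixels"][195:265,285:385,::-1],None,fx=6,fy=6,interpolation=cv2.INTER_CUBIC)
b=cv2.resize(d["pixels"][150:250,240:340,::-1],None,fx=6,fy=6,interpolation=cv2.INTER_CUBIC); cv2.imwrite("pics/close.png",b)
print(proj(d,s["position"]), proj(d,s["position"]-[0,0,.06]))
E
```

```text
time_s: 3.75
position: [0.472, 0.0155, 0.1903]
ee_rot: [0.699, 0.716, -0.003, -0.003]
force: [-0.8, -0.1, -0.1]
width: 0.0598
[0.472  0.0155 0.1903] [-0.011   0.0396 -0.0336] [-0.8424 -0.0794 -0.0981]
(np.float64(285.456098463546), np.float64(191.86913526966973)) (np.float64(286.4825584445372), np.float64(210.65458736066034))
```

View pics/close.png

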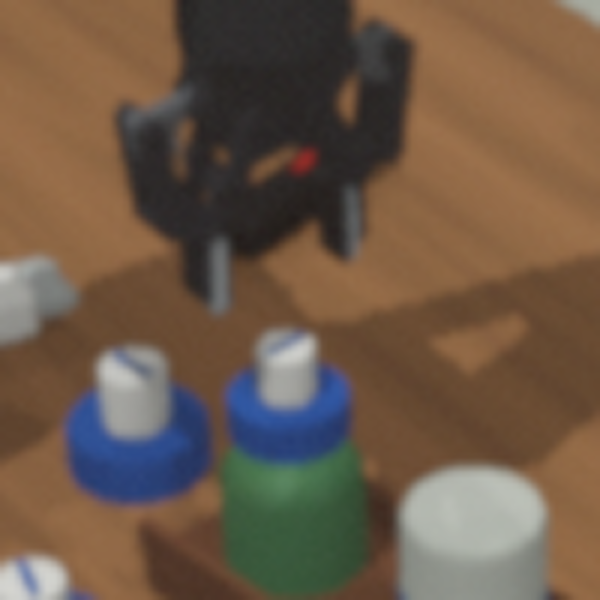

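The gripper stands over the knob: tips at crop (218,300) and (348,250), knob at crop (288,370). It lines up to about 2 mm. Descending, closing, then reading the wrench.

```bash
python3 -m jog '[[0,0,0.5,0,60],[0,0,0.9,0,60],[0,0,1.22,0,60],[0,0,1.22,0,60],[0,0,1.22,0,60]]' 40
python3 -m jog '[[0,0,0,0,15],[0,0,0,0,15],[0,0,0,0,15],[0,0,0,0,15],[0,0,0,0,15]]' 40
python3 -m jog '[[0,0,0,0,15],[0,0,0,0,15]]' 40
python3 - <<'E'
from h import *
np.set_printoptions(precision=4,suppress=True)
s=env.read_state(); print(s["position"],s["ft_torque"],s["force"],s["width"])
E
```

```text
time_s: 4.27
position: [0.4761, 0.0158, 0.1466]
ee_rot: [0.699, 0.715, 0.0, 0.0]
force: [0.4, -0.7, 1.3]
width: 0.06
time_s: 4.68
position: [0.4761, 0.0155, 0.147]
ee_rot: [0.699, 0.715, 0.001, 0.001]
force: [-1.2, -0.3, 5.2]
width: 0.0242
time_s: 4.85
position: [0.4761, 0.0155, 0.147]
ee_rot: [0.699, 0.715, 0.001, 0.001]
force: [-1.6, 0.4, 6.3]
width: 0.0243
[0.4761 0.0155 0.147 ] [-0.0173  0.1979 -0.0019] [-1.5785  0.4147  6.2865] 0.024289452013684994
```

Width is 24.3 mm against a 26 mm knob, and only about 15 mm of it is engaged. I'll regrip 6 mm deeper before turning.

```bash
python3 -m jog '[[0,0,0,0,45],[0,0,0,0,45],[0,0,0.08,0,45],[0,0,0.15,0,45],[0,0,0.15,0,45]]' 40
python3 -m jog '[[0,0,0,0,15],[0,0,0,0,15],[0,0,0,0,15],[0,0,0,0,15],[0,0,0,0,15]]' 40
python3 - <<'E'
from h import *
np.set_printoptions(precision=4,suppress=True)
s=env.read_state(); print(s["position"],s["ft_torque"],s["force"],s["width"])
t=env.snapshot("top");d=env.snapshot("side")
b=cv2.resize(d["pixels"][160:250,240:340,::-1],None,fx=6,fy=6,interpolation=cv2.INTER_CUBIC); cv2.imwrite("pics/grip.png",b)
E
```

```text
time_s: 5.27
position: [0.4748, 0.0156, 0.1388]
ee_rot: [0.699, 0.715, -0.0, -0.001]
force: [0.3, -0.1, -0.3]
width: 0.0452
time_s: 5.68
position: [0.4754, 0.0156, 0.1395]
ee_rot: [0.699, 0.715, -0.0, 0.0]
force: [0.7, 0.8, -0.7]
width: 0.0247
[0.4754 0.0156 0.1395] [-0.0679 -0.0509 -0.0175] [ 0.7489  0.7776 -0.7178] 0.024682853689368026
```

View pics/grip.png

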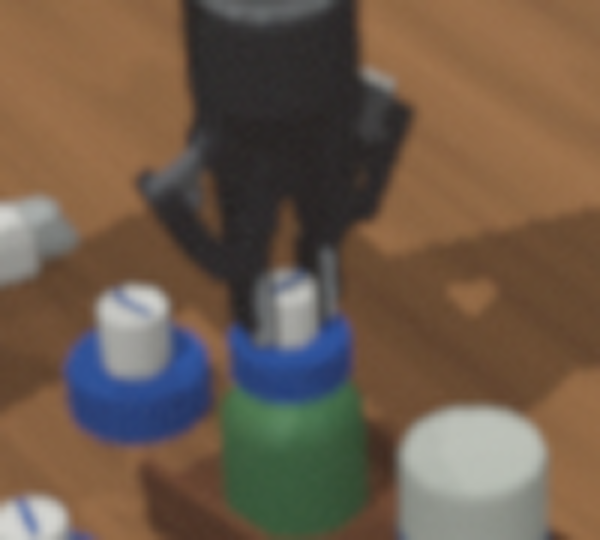

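The picture shows the fingers either side of the knob at crop (292,305), deep and centred. Trying +15° about tool z (clockwise from above) and watching the moment.

```bash
cat > st.py <<'E'
from h import *
np.set_printoptions(precision=3,suppress=True)
s=env.read_state(); r=R.from_quat(s["ee_rot"]).as_matrix()
print(s["position"],"yaw",np.degrees(np.arctan2(r[1,1],r[0,1])).round(2),"tq",s["ft_torque"],"F",s["force"],s["width"].__round__(4),"q6",s["q"][5].round(2))
E
for i in 1; do python3 -m jog '[[0,0,0,0.5,15],[0,0,0,1,15],[0,0,0,1.5,15],[0,0,0,1.5,15]]' 40 >/dev/null; python3 st.py; done
python3 -m jog '[[0,0,0,0.5,15],[0,0,0,1,15],[0,0,0,1.5,15],[0,0,0,1.5,15]]' 40 >/dev/null; python3 st.py
```

```text
[0.476 0.015 0.14 ] yaw -6.2 tq [-0.397 -0.073  0.358] F [-0.118 -2.135 -1.305] 0.0242 q6 0.05
[0.476 0.016 0.14 ] yaw -13.68 tq [ 0.44  -0.311  0.541] F [ 0.979  2.358 -1.225] 0.0242 q6 0.18
```

The moment climbs to 0.36 and then 0.54 N m, so that's the stop. Turning the other way.

```bash
python3 -m jog '[[0,0,0,-0.8,15],[0,0,0,-1.6,15],[0,0,0,-2.4,15],[0,0,0,-3.2,15],[0,0,0,-4,15]]' 40 >/dev/null; python3 st.py
python3 -m jog '[[0,0,0,-0.8,15],[0,0,0,-1.6,15],[0,0,0,-2.4,15],[0,0,0,-3.2,15],[0,0,0,-4,15]]' 40 >/dev/null; python3 st.py
```

```text
[0.475 0.016 0.14 ] yaw 6.54 tq [ 0.324  0.028 -0.027] F [ 0.034  2.146 -0.12 ] 0.0247 q6 -0.17
[0.475 0.016 0.14 ] yaw 26.56 tq [ 0.049 -0.001  0.03 ] F [0.369 0.827 0.525] 0.0244 q6 -0.52
```

```bash
python3 -m jog '[[0,0,0,-0.8,15],[0,0,0,-1.6,15],[0,0,0,-2.4,15],[0,0,0,-3.2,15],[0,0,0,-4,15]]' 40 >/dev/null; python3 st.py
python3 -m jog '[[0,0,0,-0.8,15],[0,0,0,-1.6,15],[0,0,0,-2.2,15],[0,0,0,-2.2,15],[0,0,0,-2.2,15]]' 40 >/dev/null; python3 st.py
python3 - <<'E'
from h import *
d=env.snapshot("side"); save(d,"turned.png",(240,160,340,250),6)
for P in([.475,.0156,.143],): 
  c=np.array(proj(d,P)); print((c-[240,160])*6)
  for a in range(10,100,15):
    u=np.radians(a);v=(np.array(proj(d,np.array(P)+.012*np.array([np.cos(u),np.sin(u),0])))-c)*6; print(a,v.round(0))
E
```

```text
[0.474 0.016 0.139] yaw 46.54 tq [ 0.152  0.287 -0.101] F [-1.526  0.159  1.561] 0.0244 q6 -0.87
[0.474 0.016 0.139] yaw 57.24 tq [0.179 0.559 0.049] F [-2.614  1.64   3.961] 0.0249 q6 -1.06
[283.23214891 278.23337719]
10 [ 20. -11.]
25 [ 14. -13.]
40 [  8. -15.]
55 [  1. -15.]
70 [ -6. -14.]
85 [-12. -13.]
```

View pics/turned.png

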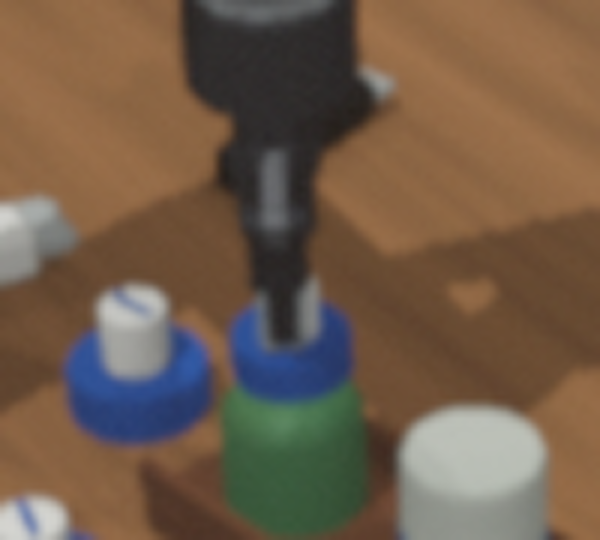

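The finger hides the line, but the cap is still seated, at crop (290,350), and the moment stayed under about 0.1 through the whole turn. A light tug of 4 mm will tell.

```bash
python3 -m jog '[[0,0,-0.05,0,15],[0,0,-0.1,0,15],[0,0,-0.1,0,15]]' 50 >/dev/null; python3 st.py
```

```text
[0.474 0.015 0.143] yaw 57.27 tq [-0.057  0.641  0.02 ] F [-3.109 -0.464 -1.694] 0.0242 q6 -1.06
```

The tug meets no resistance (vertical force about -1.7 N), so the cap is free. Lifting straight up 100 mm.

```bash
python3 -m jog '[[0,0,-0.15,0,15],[0,0,-0.3,0,15],[0,0,-0.5,0,15],[0,0,-0.7,0,15],[0,0,-0.9,0,15]]' 50 >/dev/null; python3 st.py
python3 -m jog '[[0,0,-0.3,0,15],[0,0,-0.6,0,15],[0,0,-0.9,0,15],[0,0,-1.2,0,15],[0,0,-1.5,0,15]]' 50 >/dev/null; python3 st.py
python3 -m jog '[[0,0,-0.15,0,15],[0,0,-0.3,0,15],[0,0,-0.4,0,15],[0,0,-0.45,0,15],[0,0,-0.45,0,15]]' 50 >/dev/null
python3 -m jog '[[0,0,0,0,15],[0,0,0,0,15],[0,0,0,0,15],[0,0,0,0,15]]' 50; python3 st.py
python3 -c "
from h import *
save(env.snapshot('side'),'lift.png',(220,120,360,250),5)"
```

```text
[0.477 0.016 0.181] yaw 57.27 tq [ 0.014 -0.023 -0.007] F [ 0.57   0.113 -1.617] 0.0242 q6 -1.06
[0.476 0.016 0.241] yaw 57.28 tq [ 0.024 -0.016 -0.015] F [0.784 0.85  0.315] 0.0244 q6 -1.06
time_s: 10.0
position: [0.4752, 0.0156, 0.257]
ee_rot: [0.282, 0.96, -0.0, -0.0]
force: [0.3, -0.5, -2.2]
width: 0.0241
[0.475 0.016 0.257] yaw 57.28 tq [-0.004 -0.009 -0.013] F [ 0.321 -0.458 -2.171] 0.0241 q6 -1.06
```

View pics/lift.png

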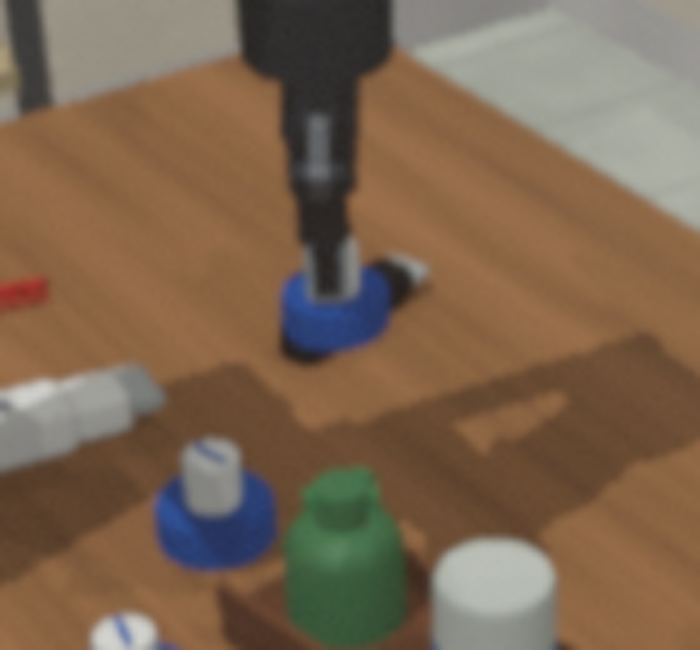

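The cap hangs above the open jar at crop (336,308). It may lean slightly, so I'll compare its outline with that of the seated one before handing in.

```bash
python3 - <<'E'
from h import *
d=env.snapshot("side")
def axis(bgr,k,o,box):
    h=cv2.cvtColor(bgr,cv2.COLOR_BGR2HSV); m=((h[...,0]>100)&(h[...,0]<130)&(h[...,1]>120)).astype(np.uint8)
    x0,y0,x1,y1=box; z=np.zeros_like(m); z[y0:y1,x0:x1]=m[y0:y1,x0:x1]
    c=max(cv2.findContours(z,0,1)[0],key=cv2.contourArea); low=cv2.convexHull(c)
    return cv2.fitEllipse(low), cv2.boundingRect(c)
print("lift",axis(cv2.imread("pics/lift.png"),5,0,(260,230,410,370)))
print("seat",axis(cv2.imread("pics/turned.png"),6,0,(215,280,370,420)))
# expected image direction of cap's vertical axis and a horizontal disc's major axis at both heights
for z in(.117,.234):
    P=np.array([.475,.0156,z]); pts=np.array([proj(d,P+.0275*np.array([np.cos(a),np.sin(a),0])) for a in np.linspace(0,6.28,40)],np.float32)
    print(z,cv2.fitEllipse(pts), np.array(proj(d,P+[0,0,.03]))-proj(d,P))
E
python3 -m jog '[[0,0,0,0,15],[0,0,0,0,15],[0,0,0,0,15],[0,0,0,0,15],[0,0,0,0,15]]' 50
python3 - <<'E'
from h import *
d=env.snapshot("side"); save(d,"lift2.png",(220,120,360,250),5)
a,b=cv2.imread("pics/lift.png").astype(int),cv2.imread("pics/lift2.png").astype(int); print("change since",np.abs(a-b)[230:370,260:410].mean())
E
```

```text
lift (((333.96905517578125, 306.140869140625), (87.04447174072266, 111.97996520996094), 71.75658416748047), (285, 271, 104, 81))
seat (((290.4970397949219, 350.0627136230469), (106.89286041259766, 118.11946868896484), 89.6816635131836), (234, 310, 113, 91))
0.117 ((287.6214904785156, 214.39146423339844), (11.685922622680664, 20.286376953125), 86.86270904541016) [-0.4866264  -9.14429624]
0.234 ((285.6433410644531, 177.24249267578125), (10.883888244628906, 21.4224910736084), 87.16780090332031) [ -0.543051   -10.20458235]
time_s: 10.52
position: [0.4754, 0.0156, 0.2575]
ee_rot: [0.282, 0.96, -0.0, 0.0]
force: [0.1, 0.4, -0.4]
width: 0.0247
change since 1.478952380952381
```

```bash
cat > tilt.py <<'E'
from h import *
from scipy.optimize import minimize
def fit(d,P0,u,box):
    im=cv2.resize(d["pixels"],None,fx=8,fy=8,interpolation=cv2.INTER_CUBIC)[box[1]*8:box[3]*8,box[0]*8:box[2]*8]
    h=cv2.cvtColor(im,cv2.COLOR_RGB2HSV); m=((h[...,0]>100)&(h[...,0]<130)&(h[...,1]>110)).astype(np.uint8)
    c=max(cv2.findContours(m,0,1)[0],key=cv2.contourArea); M=np.zeros_like(m); cv2.fillPoly(M,[cv2.convexHull(c)],1)
    A=np.linspace(0,2*np.pi,60); ring=np.stack([np.cos(A),np.sin(A),0*A],1)
    def cost(p):
        Rm=R.from_rotvec(np.array(u)*p[3]).as_matrix()
        pts=np.concatenate([ring*.0275,ring*.0275+[0,0,.021]])-[0,0,.034]
        pts=pts@Rm.T+np.array(P0)+np.array(p[:3])
        q=np.array([proj(d,x) for x in pts]); q=((q-box[:2])*8).astype(np.int32)
        N=np.zeros_like(M); cv2.fillPoly(N,[cv2.convexHull(q)],1)
        return 1-(M&N).sum()/(M|N).sum()
    best=min((minimize(cost,[0,0,0,t],method="Nelder-Mead",options=dict(initial_simplex=np.array([[0,0,0,t],[.004,0,0,t],[0,.004,0,t],[0,0,.004,t],[0,0,0,t+.1]]),maxiter=250)) for t in(-.2,0,.2)),key=lambda r:r.fun)
    return best.x,1-best.fun
E
python3 - <<'E'
from tilt import *
np.set_printoptions(precision=3,suppress=True)
d=env.snapshot("side"); a=np.radians(57.3); print(fit(d,[.475,.0156,.247],[np.cos(a),np.sin(a),0],(270,160,305,200)))
d=env.snapshot("side"); print("table cap ref",fit(d,[.46,.144,.034],[np.cos(a),np.sin(a),0],(245,200,275,245)))
save(d,"tilt.png",(265,155,310,195),13)
E
```

```text
(array([ 0.027,  0.048, -0.035, -0.193]), np.float64(0.8765905877600485))
table cap ref (array([-0.075, -0.152,  0.128, -0.051]), np.float64(0.922658738585687))
```

View pics/tilt.png

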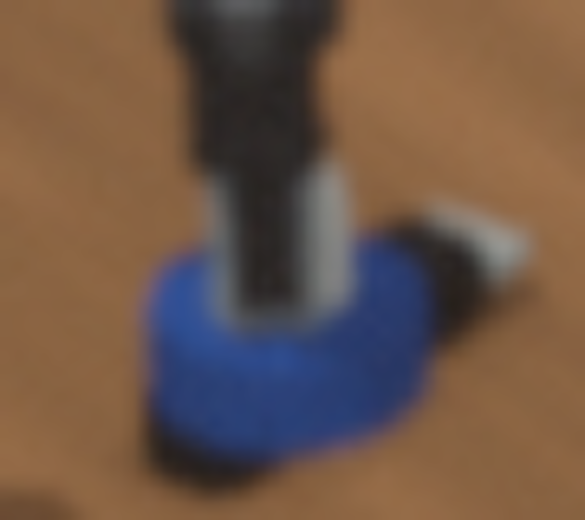

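The cap does lean a little: its lower edge runs from (155,410) to (430,370) in this crop, where a level disc would slope about 3°. I'll check the tilt with a better-conditioned fit, using the seated picture as zero, and check that it isn't drifting.

```bash
python3 -m jog '[[0,0,0,0,15],[0,0,0,0,15],[0,0,0,0,15],[0,0,0,0,15],[0,0,0,0,15]]' 70
python3 - <<'E'
from h import *
d=env.snapshot("side"); save(d,"now.png",(220,120,360,250),5)
a=np.radians(57.3); u=np.array([np.cos(a),np.sin(a),0]); A=np.linspace(0,2*np.pi,90); ring=.0275*np.stack([np.cos(A),np.sin(A),0*A],1)
def fit(f,k,o,P0,box):
    im=cv2.imread("pics/"+f); s=12/k; im=cv2.resize(im,None,fx=s,fy=s,interpolation=cv2.INTER_CUBIC)
    h=cv2.cvtColor(im,cv2.COLOR_BGR2HSV); m=((h[...,0]>100)&(h[...,0]<130)&(h[...,1]>110)&(h[...,2]>70)).astype(np.uint8)
    b=[int(v*s) for v in box]; z=np.zeros_like(m); z[b[1]:b[3],b[0]:b[2]]=m[b[1]:b[3],b[0]:b[2]]
    c=max(cv2.findContours(z,0,1)[0],key=cv2.contourArea); M=np.zeros_like(m); cv2.fillPoly(M,[cv2.convexHull(c)],1)
    res=[]
    cm=np.array(cv2.moments(M,True)["m10"]),0
    mo=cv2.moments(M,True); cen=np.array([mo["m10"],mo["m01"]])/mo["m00"]
    for t in np.arange(-.4,.41,.02):
      for g in(.95,1,1.05):
        Rm=R.from_rotvec(u*t).as_matrix()
        pts=np.concatenate([ring,ring+[0,0,.021]])-[0,0,.0105]
        q=np.array([proj(d,x) for x in (g*pts)@Rm.T+np.array(P0)])*12
        hull=cv2.convexHull(q.astype(np.float32)); mm=cv2.moments(hull); hc=np.array([mm["m10"],mm["m01"]])/mm["m00"]
        N=np.zeros_like(M); cv2.fillPoly(N,[(hull-hc+cen).astype(np.int32)],1)
        res.append((round((M&N).sum()/(M|N).sum(),4),round(t,2),g))
    res.sort(reverse=True); print(f,res[:5])
fit("turned.png",6,0,[.475,.0156,.1065],(215,280,370,420))
fit("lift.png",5,0,[.475,.0156,.224],(260,230,410,370))
fit("now.png",5,0,[.475,.0156,.224],(260,230,410,370))
E
```

```text
time_s: 11.08
position: [0.4754, 0.0156, 0.2575]
ee_rot: [0.282, 0.959, 0.0, 0.0]
force: [0.1, -0.3, -1.4]
width: 0.0237
turned.png [(np.float64(0.8961), np.float64(0.02), 0.95), (np.float64(0.8958), np.float64(0.0), 0.95), (np.float64(0.8957), np.float64(0.04), 0.95), (np.float64(0.895), np.float64(-0.02), 0.95), (np.float64(0.8946), np.float64(-0.04), 0.95)]
lift.png [(np.float64(0.8793), np.float64(-0.1), 0.95), (np.float64(0.8789), np.float64(-0.08), 0.95), (np.float64(0.8786), np.float64(-0.12), 0.95), (np.float64(0.8771), np.float64(-0.14), 0.95), (np.float64(0.8767), np.float64(-0.06), 0.95)]
now.png [(np.float64(0.8805), np.float64(-0.08), 0.95), (np.float64(0.8796), np.float64(-0.1), 0.95), (np.float64(0.8795), np.float64(-0.06), 0.95), (np.float64(0.8792), np.float64(-0.12), 0.95), (np.float64(0.8776), np.float64(-0.04), 0.95)]
```

Tilt comes out near 0.1 rad and isn't drifting, well within 0.3. The rim is about 0.10 m above the neck and the tool is still on the jar's axis, so I'm handing in.

```bash
python3 st.py; python3 -c "
from station import env
print(env.sign_off())"
```

```text
[0.475 0.016 0.258] yaw 57.28 tq [-0.007  0.014 -0.007] F [ 0.506 -0.261 -1.91 ] 0.0245 q6 -1.06
the job is handed in; nothing more can be done
None
```

The blue cap is off the green jar, and I handed the job in with the gripper still holding it about 10 cm above the neck. No verdict was reported.

- **Turning:** Clockwise (seen from above) met the stop, with the moment rising to 0.36 and then 0.54 N m. Counter-clockwise ran free, with the moment no higher than about 0.1 N m. The gripper turned about 56° past its starting angle while the cap stayed seated. A 4 mm tug then met no resistance.
- **Last checks:**
  - The rim is about 101 mm above the neck, worked out from how far the arm lifted.
  - The tool is on the estimated jar axis.
  - The jaws hold at 24.5 mm with the grip set to 70 N.
  - The arm was still at about 11 s of the 40 s allowed.
- **What was off:**
  - The cap is not perfectly level. Two picture fits put the lean at about 0.1 rad and, less reliably, 0.19 rad. It was not growing, and both are under the 0.3 limit.
  - A finger hid the line on the knob, so the turn angle comes from the gripper, the moment and the tug, not from a picture.
  - The jaw reading stayed 1–2 mm under the stated 26 mm knob, and the wrist force readings are noisy by about 1–2 N.
- **Other objects:** The arm stayed well above the clipper, trimmer, comb and case. I did not measure their final positions.

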